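# Level the alcove shelf by its screw foot, pressing the spirit level

## Task

The little white shelf on the alcove bench stands out of level. Lay the spirit level flat on it, lengthwise along the shelf, and turn the wing knob of the shelf's screw foot until, with the level pressed firmly down (about 15 N) so that the foot's soft pad is squashed flat, the bubble sits midway between the two lines. Finish while still pressing the level down with the bubble centred - do not let go - and leave the other things where they are.

Things in the scene. Friction and masses are not known exactly. Their poses are not given: they have to be found in the camera images.
- level_mid (a point): Centre of the spirit level, 17 mm above its base: aluminium bar with black end caps, 180 long (x), 22 wide (y), 34 mm tall (z up), about 0.27 kg, at the start lying on its base on the bench to the robot's right. The clear vial with yellowish spirit and whitish bubble lies in the middle of the top (28 mm either side of centre); the rest of the top is a flat face that can be pressed.
- bubble (a joint): Place of the bubble along the level's own x, m; 0 = midway between the two black lines, positive = towards the level's +x end. The lines are 24 mm apart, the bubble 18 mm long: within 3 mm of the middle it lies between them. It runs to the higher end, 2 mm per mrad of slope, stops at 18 mm either way and takes about 1.5 s to settle.
- shelf_top (a point): Centre of the top face of the white chipboard shelf: 380 mm long (its y), 220 deep (its x), 18 thick, top about 125 mm above the bench; z up. Stands on an end panel with glides at its +y end (165 mm from here) and one screw foot at its -y end. Turning the foot tips the board about the glides; at the start the foot end is too low. An eyeglass case lies on the back (+x) half; the front half is free.
- foot_knob (a point): Middle of the wing knob on top of the screw foot, at the shelf's -y end (135 mm from the board's centre): black plastic, two wings forming one flat bar 52 mm across (this point's x), 10 mm thick (y), 22 mm tall, its middle about 38 mm above the board, with a round hub 24 mm across under the middle. It keeps its height as it turns.
- foot_screw (a joint): Turn of the screw foot, rad, growing clockwise seen from above. Clockwise raises the foot end, 3 mm a turn: the bubble of a level lying lengthwise moves about 3.2 mm per rad (20 mm a turn) towards the foot end. It takes about 2 to 4.5 rad clockwise to level the shelf. About 0.1 N m; the screw stays where it is left.
- level: The same spirit level, origin at the centre of its base; axes as level_mid.
- shelf_board: The same board, origin on the bench on the line of the glides, axes as shelf_top. Under the screw foot is a soft rubber pad: pressing the level with 8 N or more squashes it flat by 0.8 mm, so that the foot end sits lower and the bubble stands about 5 mm farther towards the glide end than with the level only lying there. More force moves it little: under 0.1 mm of bubble per N.
- glasses_case: Bystander: black eyeglass case, 158 x 60 x 37 mm, lying on the back half of the shelf; origin under its centre.
- carabiner: Bystander: stainless carabiner, about 84 x 47 x 9 mm, lying on the bench.
- pen_cup: Bystander: bamboo pen cup, 80 mm across, 100 mm tall, with two nested white shuttlecocks rising to about 170 mm; on the bench behind the shelf; origin under its centre.
- shuttle_tube: Bystander: grey plastic shuttle tube with white caps, 71 mm across, 392 mm tall, upright at the left side of the bench.
- desk_lamp: Bystander: small desk lamp with a toggle switch on its base, 124 mm base, about 285 mm tall, at the left side of the bench.
- tape_measure: Bystander: grey tape measure, 62 x 32 x 60 mm, standing on the bench beyond the spirit level.
- screwdriver: Bystander: screwdriver with black handle lying on the bench in front of the shelf.
Not all that is in view belongs to the job. Leave any green look-alike of the level alone.

How it is judged:
On the way:
1. the spirit level lies flat and lengthwise on the shelf (contact force between level and shelf_board above 1 N and z of level_mid in the frame of shelf_top between 0.012 and 0.022 m and angle between the x axis of level_mid and the y axis of shelf_top, either way round below 0.17 rad), for 0.3 s.
At the end, for the whole second after the job is handed in: Bubble within 3 mm of the middle and board within 2.5 mrad of level while the gripper presses the level (8 to 45 N between level and board; arm touching neither board nor knob), the level flat on the board within 10 degrees of lengthwise, all through the last second (value of joint bubble between -0.003 and 0.003 m and angle between shelf_top's own z axis and vertical below 0.0025 rad and contact force between level and shelf_board between 8 and 45 N and contact force between the fingers and level above 5 N and contact force between anything else and foot_screw below 0.5 N and contact force between the arm and shelf_board below 0.5 N and z of level_mid in the frame of shelf_top between 0.012 and 0.022 m and x of level_mid in the frame of shelf_top between -0.11 and 0.11 m and y of level_mid in the frame of shelf_top between -0.11 and 0.11 m and angle between the x axis of level_mid and the y axis of shelf_top, either way round below 0.17 rad); the arm keeps its last pose, push and grip.
It fails at once if a bystander was moved by more than 25 mm (distance of any of glasses_case, carabiner, pen_cup, shuttle_tube, desk_lamp, tape_measure, screwdriver from where it was at the start of the episode above 0.025 m).
It also fails if it takes over 72 s, if anything falls off the work surface, if the arm or the gripper's body presses on something with over 40 N, if the wrist force passes 120 N, or if a joint passes its speed limit or range.

## Robot

A 7-joint arm with a two-finger parallel gripper is mounted at the origin on the work surface. World frame = base frame: x ahead of the robot, y to its left, z up, the work surface at z = 0. Lengths are in m, angles in rad, forces in N, time in s.
With the tool pointing down it reaches from about 0.4 to 0.85 m from the base axis. Payload 10.4 kg.
Tool frame: the origin (TCP) lies on the centre line of the jaws, within the pads' length; the fingertips stand 14 mm ahead of it and the grasp point (between the pads) lies 5 mm behind it (env.tcp_to_tips is the distance from the TCP to the fingertips, in m); z points along the fingers, x is the direction in which the jaws open and shut, and the axes are right-handed (so a half turn about z gives the same grasp; the last joint's range is limited). The gripper opens to 85 mm and grips with 20 to 120 N. Pads are 22 mm wide; open, the fingers measure 114 mm over their backs; the gripper's body (76 mm by 85 mm) begins 54 mm behind the grasp point. The pads swing forward as they close: fully open they stand 13 mm farther back than shut.
Start: joints at [1.297, 0.332, -0.065, 1.46, 0.022, 1.35, -0.088], TCP at [0.155, -0.605, 0.245] pointing down, gripper open.
Joint ranges: [-2.6, 2.6], [-0.5, 2.12], [-1.47, 1.34], [0.16, 2.42], [-1.27, 4.41], [0.06, 2.06], [-2.6, 2.6]. Speed limits (rad/s): [2.22, 2.22, 2.79, 2.79, 3.14, 3.14, 3.14].

## Interface

Orientations are given as a unit quaternion [w, x, y, z].
In Python, from bench import env, cams gives the robot as it stands.
- The arm moves only by the shell command python3 -m jog 'ROWS' [FORCE]. ROWS is text: rows parted by semicolons, each of 7 numbers parted by spaces: the shift along the tool's x, y, z in m, then the turn, a rotation vector about the tool's x, y, z in rad, then the finger opening in m, from 0 to 0.0854. A call has 1 to 5 rows; each row shifts and turns the pose as measured when the row begins, along the tool's axes as they then stand; what a row does not reach is not made up. A row lasts 1/8 s, in which the tool goes at most 62.5 mm and 10.7 degrees, less where a joint would pass 70% of its speed; a pose out of reach is approached as far as the arm can. A call is refused whole if a number of a shift passes 0.0625 or a number of a turn 0.188, either way. A call with a gripper value outside its range is refused whole. The fingers move at their own pace and stop on an object; FORCE is the grip in N (left out, the last holds). Time passes only in rows, so rows that do not move let the fingers close. It gives the time, the measured TCP pose, the force and the opening at its end, in the units of the state.
- env.get_obs(): the state, without advancing time (a new reading comes with each control period).
- cams.camera(name): name is "side" or "top" or "wrist"; returns a dict with "image" (400x640x3 uint8, blue, green, red), "vfov" (degrees; the focal length in pixels is half the picture's height over the tangent of half this angle, whatever the lens; pixels are square), "cx", "cy" (the principal point, pixels), "dist_coeffs" ([k1, k2, p1, p2, k3] as OpenCV has them; the pictures are not rectified), "pose" (4x4, takes a point from camera to world coordinates). Camera axes: x right, y up, looking along -z (the intrinsics and any distortion apply to the point x, -y, -z); pixel columns grow to the right and rows downward; lengths in m; the calibration is good to about 2 mm. A picture is of the moment at which its call begins. There is no depth.
- env.job_done(): hands the job in, once; it reports no verdict.
The state is a dict: "time_s": time; "joint_positions": joint angles; "qvel": joint speeds; "tau": joint torques, N m; "eef_pos": TCP position; "tcp_rot": TCP orientation; "wrist_force": force on the tool from outside, world axes, zero at the start; "moment": the same for the moment, N m; "gripper_width": finger opening in m.
Only numpy, scipy, OpenCV 4.12 (cv2) and the standard library are available. Lean on these libraries where they do the work, as an engineer would, in place of code of your own. Each camera call takes 0.05 s, during which the arm holds its last target.

## Working session

There is one attempt and no reset: what is moved stays moved. The work goes in short steps, Python scripts to look and compute and a shell command to move; the robot and the scene stay as the last step left them, time stands still between calls to the robot, and variables do not carry over. Pictures are saved under pics/ and viewed, and the job is handed in when it is done.

```bash
ls; mkdir -p pics; cat > h.py <<'E'
import numpy as np, cv2, json
from bench import env, cams
def snap(n,f):
    c=cams.camera(n); cv2.imwrite(f'pics/{f}.png',c['image']); np.save(f'pics/{f}.npy',{k:v for k,v in c.items()},allow_pickle=True); return c
def load(f): return np.load(f'pics/{f}.npy',allow_pickle=True).item()
def K(c):
    f=200/np.tan(np.radians(c['vfov'])/2); return np.array([[f,0,c['cx']],[0,f,c['cy']],[0,0,1.]])
def ray(c,u,v):
    p=cv2.undistortPoints(np.array([[[u,v]]],float),K(c),np.array(c['dist_coeffs'],float))[0,0]
    d=c['pose'][:3,:3]@np.array([p[0],-p[1],-1]); return c['pose'][:3,3],d
def atz(c,u,v,z):
    o,d=ray(c,u,v); return o+d*(z-o[2])/d[2]
def proj(c,P):
    P=np.atleast_2d(P).astype(float); q=(P-c['pose'][:3,3])@c['pose'][:3,:3]; q=q*[1,-1,-1]
    return cv2.projectPoints(q.reshape(-1,1,3),np.zeros(3),np.zeros(3),K(c),np.array(c['dist_coeffs'],float))[0].reshape(-1,2)
def crop(f,x0,y0,x1,y1,s,o):
    im=load(f)['image'][y0:y1,x0:x1]; cv2.imwrite(f'pics/{o}.png',cv2.resize(im,None,fx=s,fy=s,interpolation=cv2.INTER_CUBIC))
E
python3 - <<'E'
from h import *
for n in('side','top','wrist'):
    c=snap(n,n+'0'); print(n,c['vfov'],c['pose'].round(3).tolist(),c['dist_coeffs'])
print(env.get_obs(),env.tcp_to_tips)
E
```

```text
pics
side 56.07845905647184 [[-0.836, 0.284, -0.47, -0.04], [-0.548, -0.465, 0.695, 0.963], [-0.021, 0.839, 0.544, 0.811], [0.0, 0.0, 0.0, 1.0]] [-0.05397729  0.          0.          0.          0.        ]
top 57.66949098376462 [[-0.015, 0.998, -0.065, 0.512], [-1.0, -0.014, 0.02, 0.077], [0.019, 0.065, 0.998, 1.2], [0.0, 0.0, 0.0, 1.0]] [0.00163027 0.         0.         0.         0.        ]
wrist 69.93730606985295 [[0.249, 0.933, 0.261, 0.222], [-0.969, 0.24, 0.065, -0.589], [-0.001, -0.269, 0.963, 0.373], [0.0, 0.0, 0.0, 1.0]] [-0.01720514  0.          0.          0.          0.        ]
{'time_s': 0.15, 'joint_positions': array([ 1.29743193,  0.33272139, -0.0647087 ,  1.46072253,  0.02162471,
        1.34992348, -0.08850213]), 'qvel': array([-0.00083464, -0.00203999, -0.00151173, -0.0027079 , -0.00054654,
       -0.00059096,  0.00124393]), 'tau': array([ 2.79605338e-04, -6.25824666e+01,  4.89604706e-02, -3.91851103e+01,
        1.63441699e-02,  7.36728078e-03, -5.70706413e-05]), 'eef_pos': array([ 0.15502232, -0.605195  ,  0.2447144 ]), 'tcp_rot': array([-3.03186258e-04,  7.89990878e-01, -6.13118359e-01, -4.45962764e-04]), 'wrist_force': array([0.19634941, 0.00850141, 0.8224291 ]), 'moment': array([ 0.00200513, -0.01091682,  0.00327943]), 'gripper_width': 0.08515815416277883} 0.014
```

View pics/top0.png

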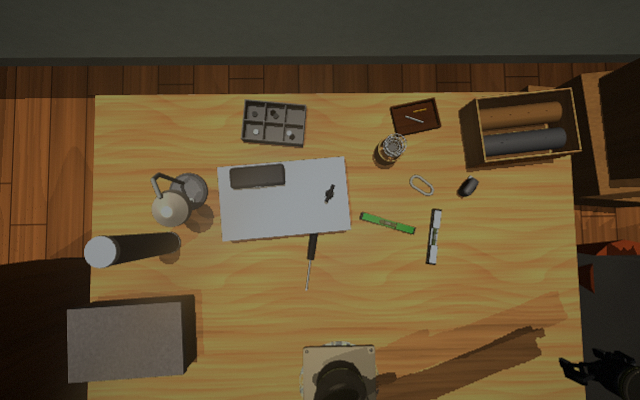

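View pics/side0.png

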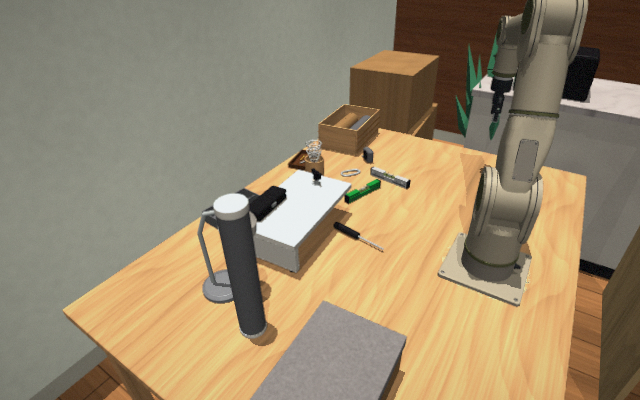

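View pics/wrist0.png

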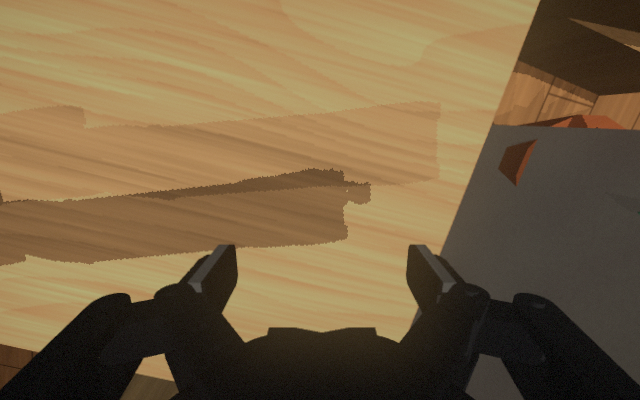

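There are two level-like bars in the top view: a green one at (388,222), which is the look-alike, and a silver one with black ends at (433,237). The silver one matches the aluminium level, and it's the one to the robot's right. I'll confirm in an enlarged crop.

```bash
python3 - <<'E'
from h import *
crop('top0',345,165,485,275,5.5,'c1'); crop('top0',210,150,360,250,5,'c2')
E
```

```text
(no output)
```

View pics/c1.png

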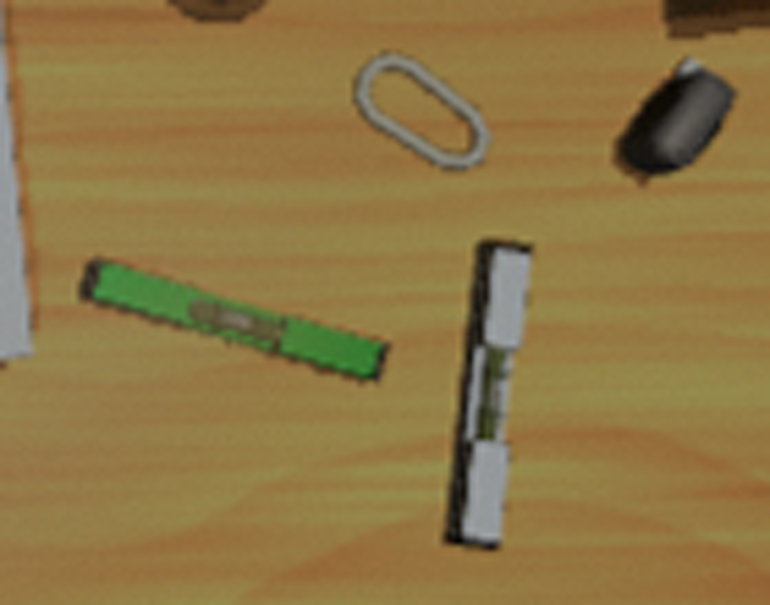

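View pics/c2.png

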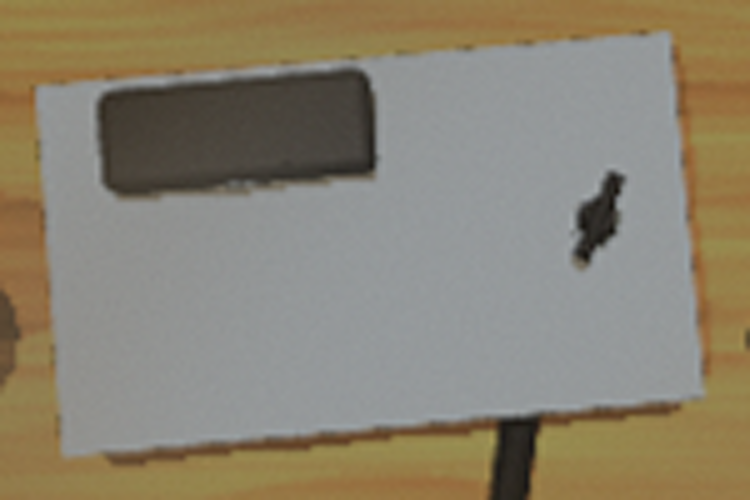

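The crop shows the silver bar with black end caps, pale top faces and a yellow-green vial at its middle (c1 px 490,393). The green one is a different object. Next I'll compute the positions.

```bash
python3 - <<'E'
from h import *
c=load('top0')
f=lambda x,y,z:atz(c,345+x/5.5-.4,165+y/5.5-.4,z)
g=lambda x,y,z:atz(c,210+x/5-.4,150+y/5-.4,z)
a=f(510,247,.034);b=f(483,545,.034);print('level ends',a,b,(a+b)/2,np.linalg.norm(a-b),np.degrees(np.arctan2(*(a-b)[[1,0]])))
for p in((37,87),(668,32),(704,396),(65,456)):print('shelf',g(*p,.125))
k1=g(618,180,.174);k2=g(580,262,.174);print('knob',k1,k2,(k1+k2)/2,np.degrees(np.arctan2(*(k1-k2)[[1,0]])))
for p in((100,90),(365,70),(375,175),(115,195)):print('case',g(*p,.16))
R=c
from scipy.spatial.transform import Rotation as Ro
o=env.get_obs();q=o['tcp_rot'];print(Ro.from_quat(q[[1,2,3,0]]).as_matrix().round(3))
print(env.get_obs()['time_s'])
E
```

```text
level ends [ 0.54788041 -0.32534575  0.034     ] [ 0.37485602 -0.30326903  0.034     ] [ 0.46136822 -0.31430739  0.034     ] 0.17442712499002916 -7.271259340780479
shelf [0.68050459 0.35930583 0.125     ]
shelf [ 0.70920005 -0.01633731  0.125     ]
shelf [ 0.49170702 -0.03349809  0.125     ]
shelf [0.46237954 0.34221324 0.125     ]
knob [0.61562524 0.01795673 0.174     ] [0.5692767  0.04029234 0.174     ] [0.59245097 0.02912454 0.174     ] -25.729669311105003
case [0.67283695 0.31409959 0.16      ]
case [0.68263792 0.16204127 0.16      ]
case [0.62174083 0.15680606 0.16      ]
case [0.61215295 0.30547708 0.16      ]
[[ 0.248 -0.969 -0.   ]
 [-0.969 -0.248  0.001]
 [-0.001  0.    -1.   ]]
0.15
```

```bash
cat >> h.py <<'E'
from scipy.spatial.transform import Rotation as Ro
def yawR(y):
    y=np.radians(y);x=np.array([np.cos(y),np.sin(y),0]);z=np.array([0,0,-1.]);return Ro.from_matrix(np.stack([x,np.cross(z,x),z],1))
def state():
    o=env.get_obs();R=Ro.from_quat(o['tcp_rot'][[1,2,3,0]]);return o,np.array(o['eef_pos']),R
def yaw():
    R=state()[2].as_matrix();return np.degrees(np.arctan2(R[1,0],R[0,0]))
def plan(t,y,n,g):
    o,p,R=state();t=np.array(t);Rt=yawR(y);dr=(R.inv()*Rt).as_rotvec()
    print('t',o['time_s'],'p',p.round(4),'yaw',round(yaw(),1),'F',o['wrist_force'].round(1),'M',o['moment'].round(2),'w',round(o['gripper_width'],4),'q7',o['joint_positions'][6].round(2))
    out=[]
    for i in range(n):
        Ri=R*Ro.from_rotvec(dr*i/n); s=Ri.inv().apply((t-p)/n)
        out.append(' '.join(f'{v:.4f}' for v in s)+' '+' '.join(f'{v:.3f}' for v in dr/n)+f' {g}')
    print('; '.join(out))
E
python3 - <<'E'
from h import *
plan([.461,-.314,.14],-97.3,10,.085)
E
```

```text
t 0.15 p [ 0.155  -0.6052  0.2447] yaw -75.6 F [0.2 0.  0.8] M [ 0.   -0.01  0.  ] w 0.0852 q7 -0.09
-0.0206 -0.0369 0.0105 0.000 0.000 0.038 0.085; -0.0220 -0.0361 0.0105 0.000 0.000 0.038 0.085; -0.0233 -0.0352 0.0105 0.000 0.000 0.038 0.085; -0.0246 -0.0343 0.0105 0.000 0.000 0.038 0.085; -0.0259 -0.0333 0.0105 0.000 0.000 0.038 0.085; -0.0272 -0.0323 0.0105 0.000 0.000 0.038 0.085; -0.0284 -0.0313 0.0105 0.000 0.000 0.038 0.085; -0.0295 -0.0302 0.0105 0.000 0.000 0.038 0.085; -0.0307 -0.0291 0.0105 0.000 0.000 0.038 0.085; -0.0317 -0.0279 0.0105 0.000 0.000 0.038 0.085
```

```bash
python3 -m jog '-0.021 -0.037 0.01 0 0 0.038 0.085; -0.022 -0.036 0.01 0 0 0.038 0.085; -0.023 -0.035 0.01 0 0 0.038 0.085; -0.025 -0.034 0.01 0 0 0.038 0.085; -0.026 -0.033 0.01 0 0 0.038 0.085' 40
python3 -m jog '-0.027 -0.032 0.01 0 0 0.038 0.085; -0.028 -0.031 0.01 0 0 0.038 0.085; -0.03 -0.03 0.01 0 0 0.038 0.085; -0.031 -0.029 0.01 0 0 0.038 0.085; -0.032 -0.028 0.01 0 0 0.038 0.085'
python3 - <<'E'
from h import *
plan([.461,-.314,.14],-97.3,3,.085)
E
```

```text
time_s: 0.78
eef_pos: [0.3083, -0.4577, 0.1922]
tcp_rot: [0.0, 0.724, -0.69, -0.001]
wrist_force: [0.5, -0.4, -0.2]
gripper_width: 0.0851
time_s: 1.4
eef_pos: [0.4668, -0.3086, 0.1397]
tcp_rot: [-0.001, -0.652, 0.758, 0.001]
wrist_force: [0.2, -0.6, -0.2]
gripper_width: 0.0851
t 1.4 p [ 0.4668 -0.3086  0.1397] yaw -98.6 F [ 0.2 -0.6 -0.2] M [-0.    0.   -0.02] w 0.0851 q7 -1.29
0.0021 0.0016 -0.0001 0.001 0.000 -0.007 0.085; 0.0020 0.0017 -0.0001 0.001 0.000 -0.007 0.085; 0.0020 0.0017 -0.0001 0.001 0.000 -0.007 0.085
```

```bash
python3 -m jog '0.006 0.005 0 0 0 -0.022 0.085; 0 0 0 0 0 0 0.085'; python3 - <<'E'
from h import *
snap('wrist','w1')
plan([.461,-.314,.14],-97.3,1,.085)
E
```

```text
time_s: 1.65
eef_pos: [0.4625, -0.3106, 0.1385]
tcp_rot: [-0.0, -0.663, 0.749, 0.003]
wrist_force: [-0.7, -0.3, 0.4]
gripper_width: 0.0851
t 1.7 p [ 0.463  -0.3099  0.1386] yaw -96.9 F [-0.3 -0.   0.8] M [ 0.03 -0.05 -0.  ] w 0.0851 q7 -1.25
0.0043 0.0015 -0.0014 0.004 0.004 0.007 0.085
```

View pics/w1.png

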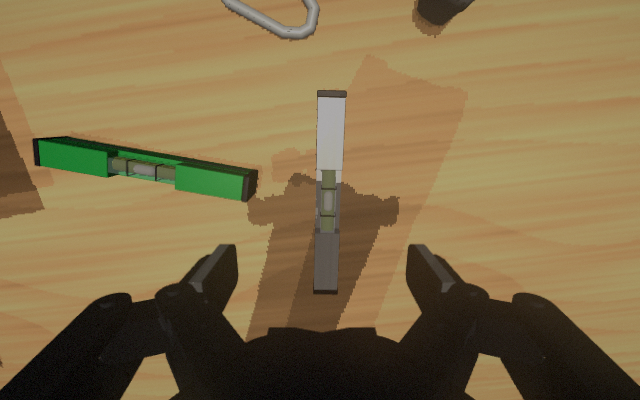

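The wrist view shows the silver level's top face from (332,93) to (325,293), between the jaws. The green one ends at (257,185), clear of the left finger.

```bash
python3 - <<'E'
from h import *
c=load('w1');a=atz(c,332,92,.034);b=atz(c,325.5,293,.034);m=(a+b)/2
print(a,b,m,np.linalg.norm(a-b),np.degrees(np.arctan2(*(a-b)[[1,0]])), 'green',atz(c,257,172,.034),atz(c,250,200,.034))
plan([m[0],m[1],.022],np.degrees(np.arctan2(*(a-b)[[1,0]]))-90,5,.085)
E
```

```text
[ 0.54957177 -0.32935901  0.034     ] [ 0.37471164 -0.30384961  0.034     ] [ 0.46214171 -0.31660431  0.034     ] 0.1767110440184667 -8.30002033398718 green [ 0.49522977 -0.26100799  0.034     ] [ 0.4722333  -0.25073519  0.034     ]
t 1.7 p [ 0.463  -0.3099  0.1386] yaw -96.9 F [-0.3 -0.   0.8] M [ 0.03 -0.05 -0.  ] w 0.0851 q7 -1.25
0.0014 -0.0001 0.0233 0.001 0.001 0.005 0.085; 0.0014 -0.0001 0.0233 0.001 0.001 0.005 0.085; 0.0014 -0.0001 0.0233 0.001 0.001 0.005 0.085; 0.0014 -0.0001 0.0233 0.001 0.001 0.005 0.085; 0.0014 -0.0000 0.0233 0.001 0.001 0.005 0.085
```

```bash
python3 -m jog '0.007 0 0.006 0.003 0.003 0.022 0.05; 0 0 0 0 0 0 0.05; 0 0 0.035 0 0 0 0.05; 0 0 0.035 0 0 0 0.05; 0 0 0.025 0 0 0 0.05'; python3 - <<'E'
from h import *
plan([.462,-.3166,.022],-98.3,1,.05)
E
```

```text
time_s: 2.33
eef_pos: [0.4619, -0.3216, 0.0375]
tcp_rot: [0.0, -0.652, 0.758, -0.003]
wrist_force: [-0.2, 0.5, 0.9]
gripper_width: 0.0499
t 2.325 p [ 0.4619 -0.3216  0.0375] yaw -98.6 F [-0.2  0.5  0.9] M [-0.04  0.03 -0.02] w 0.0499 q7 -1.3
-0.0050 0.0008 0.0155 -0.005 -0.003 -0.006 0.05
```

```bash
python3 -m jog '-0.005 0.001 0 -0.005 -0.003 -0.006 0.05; 0 0 0.015 0 0 0 0.05; 0 0 0 0 0 0 0.05'; python3 - <<'E'
from h import *
snap('wrist','w2')
plan([.462,-.3166,.022],-98.3,1,.05)
E
```

```text
time_s: 2.7
eef_pos: [0.461, -0.3165, 0.0217]
tcp_rot: [-0.001, -0.654, 0.757, 0.001]
wrist_force: [0.7, -0.5, 0.0]
gripper_width: 0.0502
t 2.75 p [ 0.4617 -0.3168  0.0227] yaw -98.3 F [0.5 0.7 0.4] M [-0.02 -0.06 -0.03] w 0.0501 q7 -1.31
-0.0003 -0.0002 0.0007 0.000 -0.000 -0.001 0.05
```

View pics/w2.png

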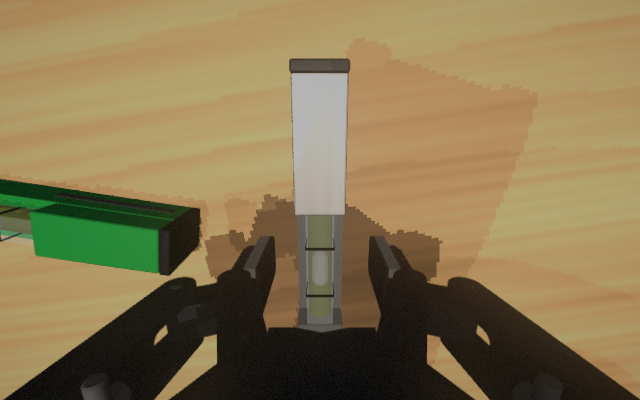

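The level sits centred between the pads, with the vial at (320,270) and the green bar clear to the left. I'll close the jaws and lift.

```bash
python3 -m jog '0 0 0 0 0 0 0.015; 0 0 0 0 0 0 0.015; 0 0 0 0 0 0 0.015; 0 0 0 0 0 0 0.015; 0 0 0 0 0 0 0.015' 50
python3 -m jog '0 0 -0.03 0 0 0 0.015; 0 0 -0.05 0 0 0 0.015; 0 0 -0.05 0 0 0 0.015; 0 0 -0.05 0 0 0 0.015; 0 0 -0.04 0 0 0 0.015'
python3 - <<'E'
from h import *
plan([.5245,.178,.25],4.4,15,.015)
E
```

```text
time_s: 3.38
eef_pos: [0.4622, -0.3173, 0.024]
tcp_rot: [-0.0, -0.654, 0.757, -0.001]
wrist_force: [1.1, 0.0, -1.6]
gripper_width: 0.0203
time_s: 4.0
eef_pos: [0.4597, -0.3157, 0.2461]
tcp_rot: [-0.001, -0.654, 0.757, 0.004]
wrist_force: [0.8, 0.0, -3.5]
gripper_width: 0.0205
t 4.0 p [ 0.4597 -0.3157  0.2461] yaw -98.3 F [ 0.8  0.  -3.5] M [-0.03 -0.06  0.02] w 0.0205 q7 -1.24
-0.0332 0.0005 -0.0002 0.000 0.001 -0.120 0.015; -0.0330 -0.0035 -0.0002 0.000 0.001 -0.120 0.015; -0.0324 -0.0074 -0.0002 0.000 0.001 -0.120 0.015; -0.0313 -0.0112 -0.0002 0.000 0.001 -0.120 0.015; -0.0297 -0.0148 -0.0002 0.000 0.001 -0.120 0.015; -0.0277 -0.0183 -0.0002 0.000 0.001 -0.120 0.015; -0.0253 -0.0214 -0.0003 0.000 0.001 -0.120 0.015; -0.0226 -0.0243 -0.0003 0.000 0.001 -0.120 0.015; -0.0195 -0.0268 -0.0003 0.000 0.001 -0.120 0.015; -0.0162 -0.0290 -0.0003 0.000 0.001 -0.120 0.015; -0.0126 -0.0307 -0.0003 0.000 0.001 -0.120 0.015; -0.0089 -0.0320 -0.0003 0.000 0.001 -0.120 0.015; -0.0050 -0.0328 -0.0003 0.000 0.001 -0.120 0.015; -0.0011 -0.0332 -0.0003 0.000 0.001 -0.120 0.015; 0.0029 -0.0331 -0.0003 0.000 0.001 -0.120 0.015
```

```bash
python3 -m jog '-0.033 0.001 0 0 0 -0.12 0.015; -0.033 -0.003 0 0 0 -0.12 0.015; -0.032 -0.007 0 0 0 -0.12 0.015; -0.031 -0.011 0 0 0 -0.12 0.015; -0.03 -0.015 0 0 0 -0.12 0.015'
python3 -m jog '-0.028 -0.018 0 0 0 -0.12 0.015; -0.025 -0.021 0 0 0 -0.12 0.015; -0.023 -0.024 0 0 0 -0.12 0.015; -0.02 -0.027 0 0 0 -0.12 0.015; -0.016 -0.029 0 0 0 -0.12 0.015'
python3 - <<'E'
from h import *
plan([.5245,.178,.25],4.4,5,.015)
E
```

```text
time_s: 4.62
eef_pos: [0.4795, -0.1501, 0.2497]
tcp_rot: [0.001, 0.852, -0.524, -0.001]
wrist_force: [-0.7, 0.7, -2.9]
gripper_width: 0.0205
time_s: 5.25
eef_pos: [0.495, 0.0205, 0.249]
tcp_rot: [0.001, 0.971, -0.239, -0.001]
wrist_force: [0.1, -0.5, -3.6]
gripper_width: 0.0204
t 5.25 p [0.495  0.0205 0.249 ] yaw -27.7 F [ 0.1 -0.5 -3.6] M [ 0.01 -0.02  0.01] w 0.0204 q7 -0.66
-0.0094 -0.0306 -0.0003 0.000 0.000 -0.112 0.015; -0.0059 -0.0315 -0.0002 0.000 0.000 -0.112 0.015; -0.0024 -0.0320 -0.0002 0.000 0.000 -0.112 0.015; 0.0012 -0.0320 -0.0002 0.000 0.000 -0.112 0.015; 0.0048 -0.0317 -0.0002 0.000 0.000 -0.112 0.015
```

```bash
python3 -m jog '-0.009 -0.031 0 0 0 -0.11 0.015; -0.006 -0.031 0 0 0 -0.11 0.015; -0.002 -0.032 0 0 0 -0.11 0.015; 0.001 -0.032 0 0 0 -0.11 0.015; 0.004 -0.03 0 0 0 -0.1 0.015'
python3 -m jog '0 0 0 0 0 0 0.015; 0 0 0 0 0 0 0.015'
python3 - <<'E'
from h import *
snap('wrist','w3')
plan([.5245,.178,.165],4.4,3,.015)
E
```

```text
time_s: 5.88
eef_pos: [0.5231, 0.1809, 0.2482]
tcp_rot: [0.001, 0.999, 0.038, -0.002]
wrist_force: [0.6, -0.2, -2.7]
gripper_width: 0.0205
time_s: 6.12
eef_pos: [0.5225, 0.183, 0.2476]
tcp_rot: [0.001, 0.999, 0.04, -0.002]
wrist_force: [0.1, -0.6, -3.2]
gripper_width: 0.0204
t 6.175 p [0.5224 0.1831 0.2477] yaw 4.6 F [-0. -0. -3.] M [-0.01  0.01 -0.  ] w 0.0205 q7 -0.48
0.0007 0.0017 0.0276 0.000 0.001 0.001 0.015; 0.0007 0.0017 0.0276 0.000 0.001 0.001 0.015; 0.0006 0.0017 0.0276 0.000 0.001 0.001 0.015
```

View pics/w3.png

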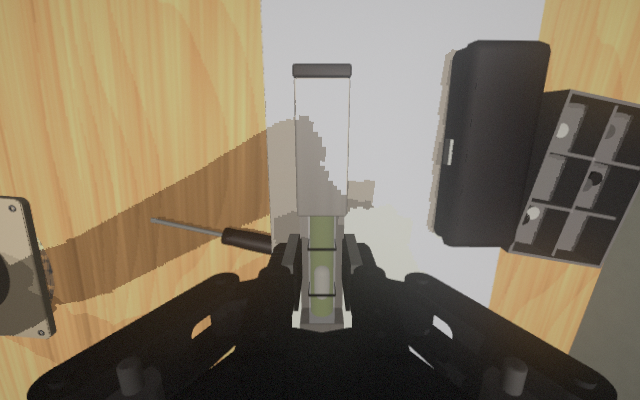

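The level is held straight and parallel to the shelf's front edge. The case is well to the right, at (490,140). I'll lower it now.

```bash
python3 -m jog '0.002 0.002 0.03 0 0.001 0 0.015; 0 0.002 0.03 0 0 0 0.015; 0 0 0.025 0 0 0 0.015; 0 0 0 0 0 0 0.015'
python3 -m jog '0 0 0.004 0 0 0 0.015; 0 0 0.003 0 0 0 0.015'
python3 - <<'E'
from h import *
plan([.5245,.178,.149],4.4,3,.015)
E
```

```text
time_s: 6.68
eef_pos: [0.5254, 0.1745, 0.1612]
tcp_rot: [0.002, 0.999, 0.035, -0.001]
wrist_force: [-0.5, -0.3, -2.5]
gripper_width: 0.0204
time_s: 6.92
eef_pos: [0.5265, 0.1741, 0.156]
tcp_rot: [0.002, 0.999, 0.035, 0.001]
wrist_force: [0.5, 0.2, -2.8]
gripper_width: 0.0204
t 6.925 p [0.5265 0.1741 0.156 ] yaw 4.0 F [ 0.5  0.2 -2.8] M [-0.    0.02 -0.03] w 0.0204 q7 -0.53
-0.0006 -0.0014 0.0023 0.001 -0.000 -0.003 0.015; -0.0006 -0.0014 0.0023 0.001 -0.000 -0.003 0.015; -0.0006 -0.0014 0.0023 0.001 -0.000 -0.003 0.015
```

```bash
python3 -m jog '0 -0.002 0.003 0 0 -0.005 0.015; 0 -0.002 0.002 0 0 0 0.015; 0 0 0.002 0 0 0 0.015'
python3 -m jog '0 0 0.002 0 0 0 0.015; 0 0 0.001 0 0 0 0.015'
```

```text
time_s: 7.3
eef_pos: [0.5269, 0.1787, 0.1499]
tcp_rot: [0.002, 0.999, 0.037, 0.002]
wrist_force: [0.8, -0.7, -3.3]
gripper_width: 0.0203
time_s: 7.55
eef_pos: [0.527, 0.1782, 0.1483]
tcp_rot: [0.002, 0.999, 0.037, 0.002]
wrist_force: [-6.7, -2.7, 12.0]
gripper_width: 0.0202
```

Contact: Fz went from -3 to +12. I'll open the jaws and back off upwards.

```bash
python3 -m jog '0 0 -0.001 0 0 0 0.05; 0 0 0 0 0 0 0.05; 0 0 0 0 0 0 0.05; 0 0 0 0 0 0 0.05'
python3 -m jog '0 0 -0.03 0 0 0 0.05; 0 0 -0.03 0 0 0 0.05; 0 0.02 0 0 0 0 0.05; 0 0.02 0 0 0 0 0.05; 0 0.02 0 0 0 0 0.05'
python3 -m jog '0 0 0 0 0 0 0.05; 0 0 0 0 0 0 0.05; 0 0 0 0 0 0 0.05'
python3 - <<'E'
from h import *
snap('wrist','w4'); snap('top','t4')
crop('t4',210,150,360,250,5,'c4')
plan([.5245,.178,.149],4.4,1,.015)
E
```

```text
time_s: 8.05
eef_pos: [0.5277, 0.1786, 0.15]
tcp_rot: [0.002, 0.999, 0.037, 0.003]
wrist_force: [-0.7, 0.3, -0.7]
gripper_width: 0.0502
time_s: 8.68
eef_pos: [0.5314, 0.1195, 0.212]
tcp_rot: [0.002, 0.999, 0.039, 0.003]
wrist_force: [1.0, -0.4, 0.5]
gripper_width: 0.0501
time_s: 9.05
eef_pos: [0.5314, 0.1198, 0.2119]
tcp_rot: [0.002, 0.999, 0.038, 0.003]
wrist_force: [-0.0, -0.6, 0.8]
gripper_width: 0.0502
t 9.15 p [0.5313 0.1198 0.2119] yaw 4.4 F [ 0.6  0.6 -0.6] M [-0.01 -0.03  0.02] w 0.0501 q7 -0.37
-0.0026 -0.0588 0.0627 0.004 -0.005 0.000 0.015
```

View pics/w4.png

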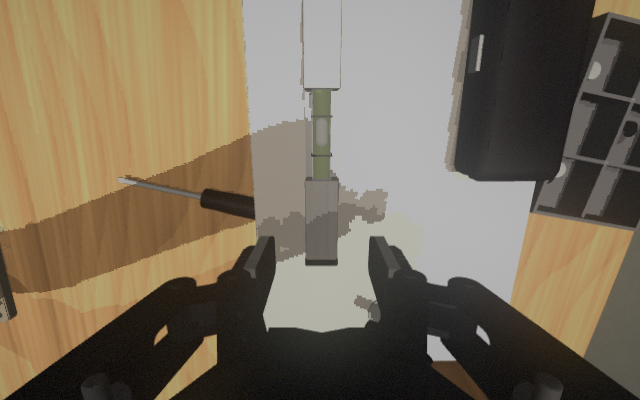

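View pics/c4.png

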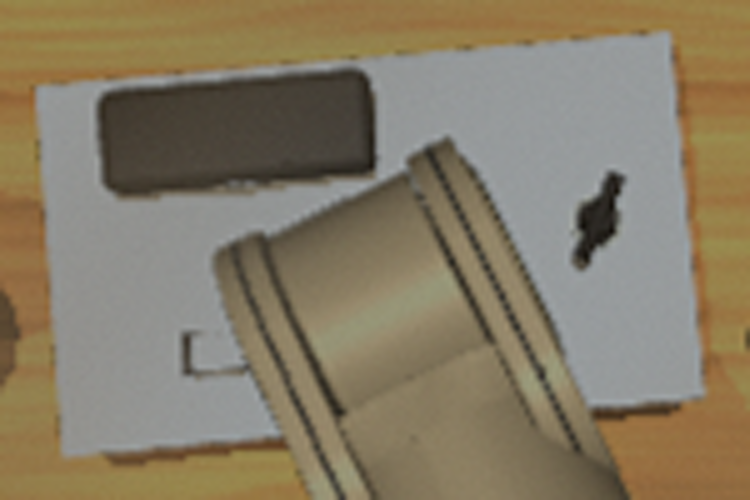

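The level lies flat along the shelf, with its vial at (321,133) in the wrist view. I'll let the bubble settle and enlarge that area.

```bash
python3 -m jog '0 0 0 0 0 0 0.05; 0 0 0 0 0 0 0.05; 0 0 0 0 0 0 0.05; 0 0 0 0 0 0 0.05; 0 0 0 0 0 0 0.05'
python3 -m jog '0 0 0 0 0 0 0.05; 0 0 0 0 0 0 0.05; 0 0 0 0 0 0 0.05'
python3 - <<'E'
from h import *
snap('wrist','w5')
crop('w5',285,75,360,190,5,'c5')
E
```

```text
time_s: 9.78
eef_pos: [0.5312, 0.1206, 0.2119]
tcp_rot: [0.002, 0.999, 0.039, 0.002]
wrist_force: [0.4, 0.2, 0.3]
gripper_width: 0.0501
time_s: 10.15
eef_pos: [0.5312, 0.1206, 0.2119]
tcp_rot: [0.002, 0.999, 0.039, 0.002]
wrist_force: [-0.4, 0.5, -0.3]
gripper_width: 0.05
```

View pics/c5.png

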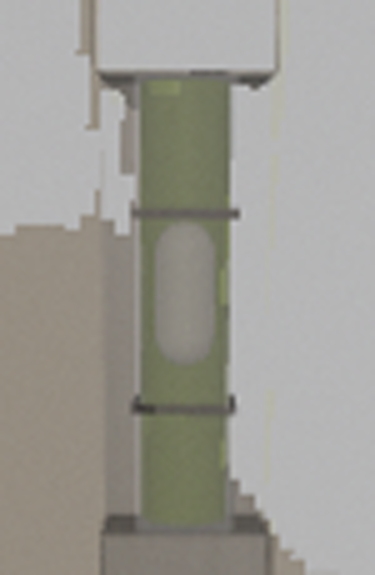

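The bubble centre is at crop row 291 and the lines at 213 and 407. That is 2.35 mm towards the glide end, unpressed. Adding 5 mm for the squash gives about 7.35 mm, so roughly 2.3 rad clockwise. Next is the knob.

```bash
python3 - <<'E'
from h import *
plan([.595,.029,.25],64.3,6,.05)
E
```

```text
t 10.2 p [0.5312 0.1205 0.2119] yaw 4.5 F [ 0.7  0.2 -0.1] M [-0.02 -0.01 -0.01] w 0.0503 q7 -0.37
0.0094 0.0161 -0.0063 0.001 -0.000 -0.174 0.05; 0.0065 0.0174 -0.0063 0.001 -0.000 -0.174 0.05; 0.0034 0.0183 -0.0063 0.001 -0.000 -0.174 0.05; 0.0002 0.0186 -0.0063 0.001 -0.000 -0.174 0.05; -0.0031 0.0183 -0.0063 0.001 -0.000 -0.174 0.05; -0.0062 0.0175 -0.0063 0.001 -0.000 -0.174 0.05
```

```bash
python3 -m jog '0.009 0.016 -0.03 0 0 -0.17 0.05; 0.006 0.017 -0.008 0 0 -0.17 0.05; 0.003 0.018 0 0 0 -0.17 0.05; 0 0.019 0 0 0 -0.17 0.05; -0.003 0.018 0 0 0 -0.17 0.05'
python3 -m jog '-0.006 0.017 0 0 0 -0.17 0.05; 0 0 0 0 0 0 0.05; 0 0 0 0 0 0 0.05'
python3 - <<'E'
from h import *
snap('wrist','w6')
plan([.595,.029,.25],64.3,1,.05)
E
```

```text
time_s: 10.82
eef_pos: [0.5837, 0.0442, 0.252]
tcp_rot: [0.003, 0.888, 0.46, 0.002]
wrist_force: [0.1, -0.8, -1.0]
gripper_width: 0.0502
time_s: 11.2
eef_pos: [0.5945, 0.0284, 0.2517]
tcp_rot: [0.002, 0.846, 0.534, 0.001]
wrist_force: [0.1, 0.1, 0.7]
gripper_width: 0.0501
t 11.25 p [0.5945 0.0283 0.2517] yaw 64.6 F [-0.6  0.2  0.1] M [ 0.04 -0.02  0.02] w 0.0503 q7 0.8
0.0009 0.0002 0.0017 0.006 0.000 0.005 0.05
```

View pics/w6.png

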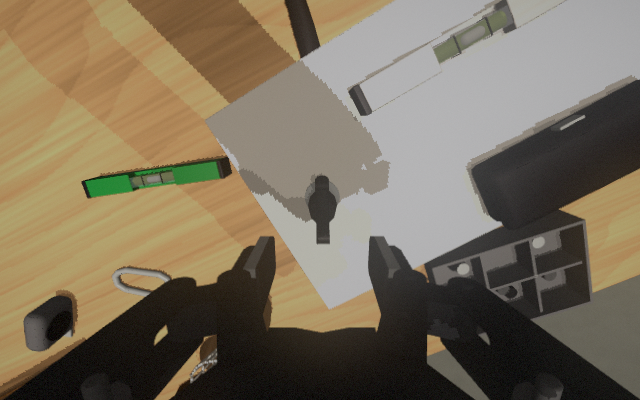

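```bash
python3 - <<'E'
from h import *
c=load('w6');a=atz(c,321.5,179,.172);b=atz(c,322.5,236,.172);print(a,b,(a+b)/2,np.linalg.norm(a-b),np.degrees(np.arctan2(*(a-b)[[1,0]])))
t=load('top0');print('cup',atz(t,392,150,.15))
m=(a+b)/2
plan([m[0],m[1],.172],np.degrees(np.arctan2(*(a-b)[[1,0]]))-90,4,.05)
crop('w6',280,160,370,260,6,'c6')
E
```

```text
[0.57237954 0.03878402 0.172     ] [0.61395486 0.01987823 0.172     ] [0.5931672  0.02933112 0.172     ] 0.04567205714475325 155.54700417416208
cup [ 0.7207356  -0.15788924  0.15      ]
t 11.25 p [0.5945 0.0283 0.2517] yaw 64.6 F [-0.6  0.2  0.1] M [ 0.04 -0.02  0.02] w 0.0503 q7 0.8
0.0001 -0.0005 0.0199 0.001 0.000 -0.004 0.05; 0.0001 -0.0005 0.0199 0.001 0.000 -0.004 0.05; 0.0001 -0.0005 0.0199 0.001 0.000 -0.004 0.05; 0.0001 -0.0004 0.0199 0.001 0.000 -0.004 0.05
```

View pics/c6.png

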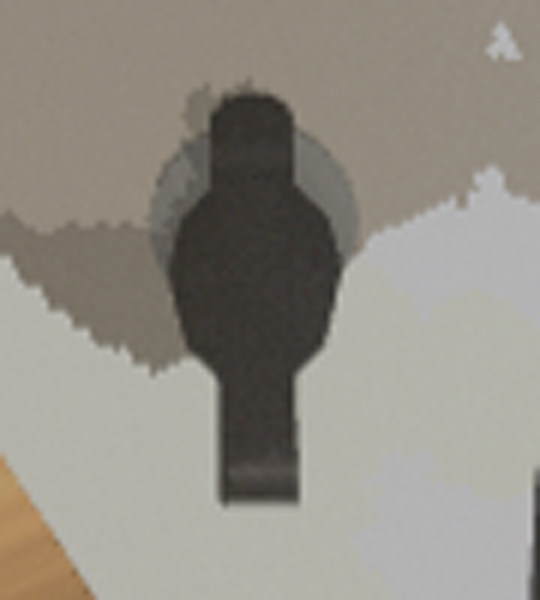

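The knob bar runs from (321,179) to (322,237), lined up between the jaws. I'll go down high on the wings, above the hub, and close.

```bash
python3 -m jog '0 -0.002 0.02 0.005 0 -0.015 0.04; 0 0 0.02 0 0 0 0.04; 0 0 0.02 0 0 0 0.04; 0 0 0.018 0 0 0 0.04; 0 0 0 0 0 0 0.04'
python3 - <<'E'
from h import *
snap('wrist','w7')
plan([.5935,.0291,.172],65.5,1,.04)
E
```

```text
time_s: 11.88
eef_pos: [0.5899, 0.0318, 0.1674]
tcp_rot: [-0.0, 0.841, 0.54, -0.001]
wrist_force: [0.1, -0.4, 0.8]
gripper_width: 0.0399
t 11.925 p [0.5905 0.0321 0.1684] yaw 65.4 F [ 0.9 -0.1  0.6] M [ 0.    0.03 -0.04] w 0.04 q7 0.77
-0.0014 0.0040 -0.0036 -0.001 0.001 -0.001 0.04
```

View pics/w7.png

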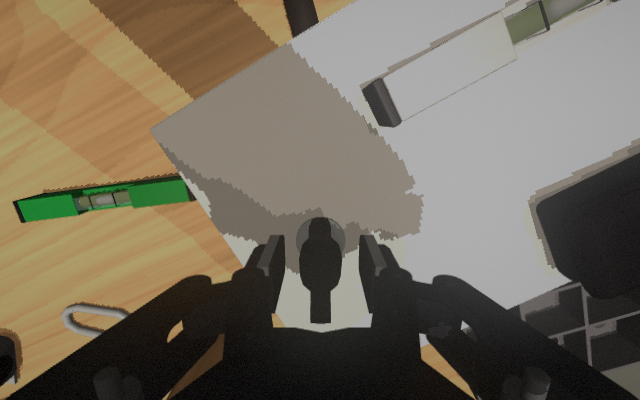

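```bash
python3 -m jog '-0.001 0.004 -0.0035 0 0 0 0.04; 0 0 0 0 0 0 0.005; 0 0 0 0 0 0 0.005; 0 0 0 0 0 0 0.005; 0 0 0 0 0 0 0.005' 40
python3 - <<'E'
from h import *
plan([.5935,.0291,.172],65.5,1,.04)
E
```

```text
time_s: 12.55
eef_pos: [0.5944, 0.029, 0.1738]
tcp_rot: [0.001, 0.842, 0.54, -0.0]
wrist_force: [-0.7, -1.2, -1.1]
gripper_width: 0.0192
t 12.55 p [0.5944 0.029  0.1738] yaw 65.4 F [-0.7 -1.2 -1.1] M [-0.14  0.08  0.05] w 0.0192 q7 0.78
-0.0003 -0.0009 0.0018 0.001 0.001 -0.002 0.04
```

```bash
python3 -m jog '0 0 0 0 0 0 0.005; 0 0 0 0 0 0 0.005'
python3 - <<'E'
from h import *
snap('wrist','w8')
plan([.5935,.0291,.172],65.5,1,.04)
E
```

```text
time_s: 12.8
eef_pos: [0.5945, 0.029, 0.1738]
tcp_rot: [0.001, 0.842, 0.54, -0.0]
wrist_force: [-1.2, -0.6, 0.0]
gripper_width: 0.019
t 12.85 p [0.5945 0.029  0.1739] yaw 65.4 F [-1.2 -1.  -0.9] M [-0.18  0.1   0.02] w 0.0192 q7 0.78
-0.0003 -0.0009 0.0019 0.001 0.001 -0.002 0.04
```

View pics/w8.png

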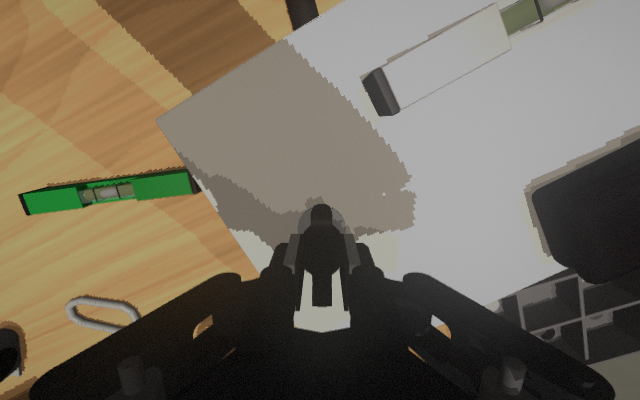

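The opening of 19 mm means the pads closed on the hub rather than the wing. I'll open, raise 7 mm and close again.

```bash
python3 -m jog '0 0 0 0 0 0 0.03; 0 0 0 0 0 0 0.03; 0 0 -0.007 0 0 0 0.03; 0 0 0 0 0 0 0.03' 
python3 -m jog '0 0 0 0 0 0 0.003; 0 0 0 0 0 0 0.003; 0 0 0 0 0 0 0.003; 0 0 0 0 0 0 0.003; 0 0 0 0 0 0 0.003' 40
python3 - <<'E'
from h import *
snap('wrist','w9')
plan([.5935,.0291,.18],65.5,1,.04)
E
```

```text
time_s: 13.35
eef_pos: [0.5952, 0.0298, 0.1822]
tcp_rot: [0.001, 0.842, 0.54, 0.001]
wrist_force: [0.1, 0.0, -0.4]
gripper_width: 0.0302
time_s: 13.98
eef_pos: [0.5948, 0.0288, 0.1823]
tcp_rot: [0.001, 0.842, 0.54, 0.0]
wrist_force: [-0.7, -0.0, 1.2]
gripper_width: 0.0162
t 14.025 p [0.5948 0.0289 0.1823] yaw 65.4 F [-1.1 -1.   2.6] M [-0.1   0.32  0.02] w 0.0159 q7 0.78
-0.0003 -0.0013 0.0023 0.002 0.001 -0.003 0.04
```

```bash
python3 - <<'E'
from h import *
crop('w9',250,180,390,310,5,'c9')
E
```

```text
(no output)
```

View pics/c9.png

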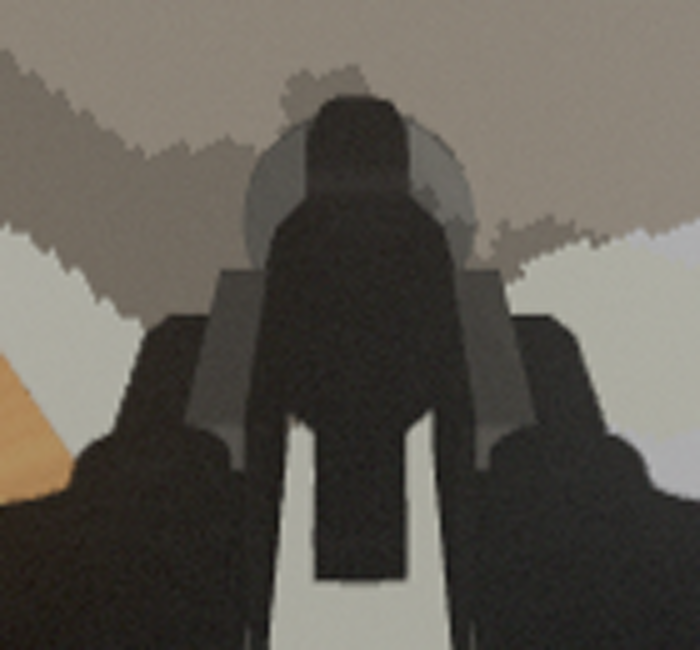

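The pads are on a bulge in the middle that narrows towards the top, so the grip creeps. A deeper grip on the hub held steady, so I'll go back down and hold it harder.

```bash
python3 -m jog '0 0 0 0 0 0 0.03; 0 0 0 0 0 0 0.03; 0 -0.001 0.011 0 0 0 0.03; 0 0 0 0 0 0 0.03' 
python3 -m jog '0 0 0 0 0 0 0.003; 0 0 0 0 0 0 0.003; 0 0 0 0 0 0 0.003; 0 0 0 0 0 0 0.003; 0 0 0 0 0 0 0.003' 60
python3 - <<'E'
from h import *
plan([.5935,.0291,.172],65.5,1,.04)
E
```

```text
time_s: 14.52
eef_pos: [0.5939, 0.0296, 0.1701]
tcp_rot: [0.001, 0.842, 0.54, 0.0]
wrist_force: [-0.3, 0.2, 0.3]
gripper_width: 0.0303
time_s: 15.15
eef_pos: [0.5938, 0.0292, 0.1706]
tcp_rot: [0.001, 0.842, 0.54, 0.0]
wrist_force: [-0.5, -0.2, -0.2]
gripper_width: 0.0191
t 15.15 p [0.5938 0.0292 0.1706] yaw 65.4 F [-0.5 -0.2 -0.2] M [-0.05  0.08  0.02] w 0.0191 q7 0.77
-0.0002 -0.0002 -0.0014 0.002 0.001 -0.003 0.04
```

Stable at 19 mm with little side force. I'll make a first clockwise part of about 0.9 rad and check that the knob follows.

```bash
python3 -m jog '0 0 0 0 0 0.18 0.003; 0 0 0 0 0 0.18 0.003; 0 0 0 0 0 0.18 0.003; 0 0 0 0 0 0.18 0.003; 0 0 0 0 0 0.18 0.003'
python3 - <<'E'
from h import *
snap('wrist','w10')
plan([.5938,.0292,.1706],0,1,.003)
E
```

```text
time_s: 15.78
eef_pos: [0.5953, 0.0304, 0.1707]
tcp_rot: [0.0, 0.994, 0.107, 0.003]
wrist_force: [2.6, 0.5, -2.6]
gripper_width: 0.019
t 15.825 p [0.5953 0.0304 0.1707] yaw 11.8 F [ 2.1  0.1 -2.6] M [ 0.08 -0.46 -0.04] w 0.019 q7 -0.11
-0.0017 0.0009 0.0001 0.000 -0.005 0.206 0.003
```

View pics/w10.png

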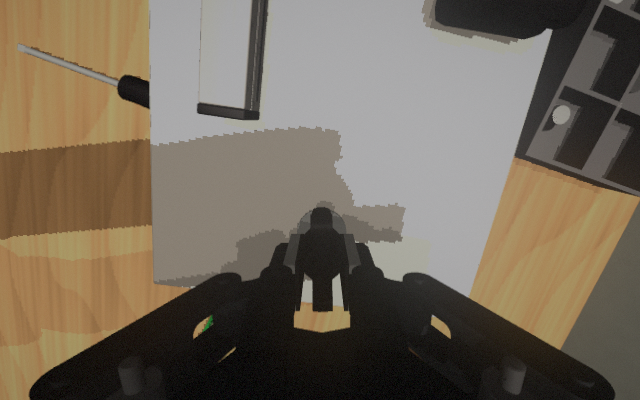

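The knob turned with the jaws, still aligned in the image, and yaw went from 65.4° to 11.8°. I'll continue to about -66°.

```bash
python3 -m jog '-0.001 0.001 0 0 -0.005 0.17 0.003; 0 0 0 0 0 0.17 0.003; 0 0 0 0 0 0.17 0.003; 0 0 0 0 0 0.17 0.003; 0 0 0 0 0 0.17 0.003'
python3 -m jog '0 0 0 0 0 0.17 0.003; 0 0 0 0 0 0.17 0.003; 0 0 0 0 0 0.12 0.003; 0 0 0 0 0 0 0.003'
python3 - <<'E'
from h import *
snap('wrist','w11')
plan([.5938,.0292,.1706],-66.4,1,.003)
E
```

```text
time_s: 16.45
eef_pos: [0.597, 0.0301, 0.1707]
tcp_rot: [-0.002, 0.947, -0.321, 0.003]
wrist_force: [1.9, -0.3, -1.7]
gripper_width: 0.0192
time_s: 16.95
eef_pos: [0.5977, 0.0293, 0.1707]
tcp_rot: [-0.002, 0.848, -0.53, 0.003]
wrist_force: [0.1, -0.4, 1.9]
gripper_width: 0.0191
t 17.0 p [0.5977 0.0293 0.1707] yaw -63.9 F [-0.5 -1.3  1.5] M [-0.09  0.06 -0.09] w 0.0196 q7 -1.36
-0.0017 0.0035 0.0000 -0.007 -0.003 0.043 0.003
```

View pics/w11.png

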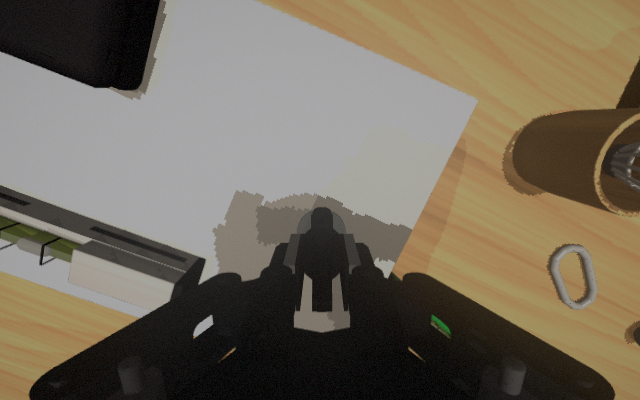

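The knob followed to yaw -63.9°, about 2.26 rad in total. I'll release, rise and go to the level. Its pose comes from w4/w5.

```bash
python3 -m jog '0 0 0 0 0 0 0.03; 0 0 0 0 0 0 0.03; 0 0 -0.03 0 0 0 0.03; 0 0 -0.03 0 0 0 0.03; 0 0 -0.01 0 0 0 0.02'
python3 - <<'E'
from h import *
c=load('w5')
a=atz(c,321.5,89,.157);b=atz(c,321.5,179,.157);e=atz(c,321.5,261,.157);print(a,b,e,(a+b)/2,np.degrees(np.arctan2(*(a-e)[[1,0]])))
d=(a-e)/np.linalg.norm(a-e);m=(a+b)/2;t=m-.058*d;print(t)
plan([t[0],t[1],.22],4.4,8,.0)
E
```

```text
time_s: 17.62
eef_pos: [0.5965, 0.0298, 0.2412]
tcp_rot: [-0.002, 0.851, -0.525, 0.002]
wrist_force: [-0.1, -0.2, -0.1]
gripper_width: 0.0204
[0.52535812 0.20552453 0.157     ] [0.52969784 0.15044196 0.157     ] [0.53435816 0.09128977 0.157     ] [0.52752798 0.17798325 0.157     ] 94.50477072071213
[0.53208342 0.12016242 0.157     ]
t 17.625 p [0.5965 0.0298 0.2412] yaw -63.3 F [-0.1 -0.2 -0.1] M [-0.04 -0.03  0.01] w 0.0204 q7 -1.33
-0.0137 0.0021 0.0026 -0.000 -0.000 -0.148 0.0; -0.0139 0.0001 0.0026 -0.000 -0.000 -0.148 0.0; -0.0137 -0.0020 0.0026 -0.000 -0.000 -0.148 0.0; -0.0133 -0.0040 0.0026 -0.000 -0.000 -0.148 0.0; -0.0126 -0.0059 0.0026 -0.000 -0.000 -0.148 0.0; -0.0116 -0.0077 0.0027 -0.000 -0.000 -0.148 0.0; -0.0103 -0.0093 0.0027 -0.000 -0.000 -0.148 0.0; -0.0088 -0.0107 0.0027 -0.000 -0.000 -0.148 0.0
```

```bash
python3 -m jog '-0.014 0.002 0 0 0 -0.15 0; -0.014 0 0 0 0 -0.15 0; -0.014 -0.002 0.002 0 0 -0.15 0; -0.013 -0.004 0.003 0 0 -0.15 0; -0.013 -0.006 0.003 0 0 -0.15 0'
python3 -m jog '-0.012 -0.008 0.003 0 0 -0.15 0; -0.01 -0.009 0.003 0 0 -0.15 0; -0.009 -0.01 0.003 0 0 -0.13 0; 0 0 0 0 0 0 0'
python3 - <<'E'
from h import *
plan([.532,.120,.19],4.5,3,.0)
snap('wrist','w12')
E
```

```text
time_s: 18.25
eef_pos: [0.5539, 0.0872, 0.2302]
tcp_rot: [-0.001, 0.986, -0.164, 0.001]
wrist_force: [-0.2, 0.2, -0.3]
gripper_width: 0.0001
time_s: 18.75
eef_pos: [0.5255, 0.1211, 0.2178]
tcp_rot: [-0.0, 0.998, 0.059, -0.0]
wrist_force: [0.8, 0.7, -1.4]
gripper_width: -0.0001
t 18.75 p [0.5255 0.1211 0.2178] yaw 6.8 F [ 0.8  0.7 -1.4] M [0.01 0.01 0.02] w -0.0001 q7 -0.3
0.0021 0.0006 0.0093 -0.000 0.000 0.013 0.0; 0.0021 0.0006 0.0093 -0.000 0.000 0.013 0.0; 0.0021 0.0006 0.0093 -0.000 0.000 0.013 0.0
```

View pics/w12.png

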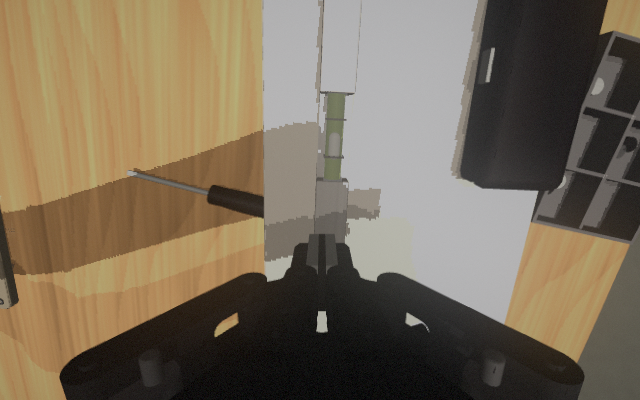

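The closed tips are above the foot-side half of the level. The bubble has moved towards the foot line at (335,145), as wanted. I'll correct the pose, then press in small steps.

```bash
python3 -m jog '0.006 0.002 0.012 0 0 0.038 0; 0 0 0.014 0 0 0 0; 0 0 0 0 0 0 0'
python3 - <<'E'
from h import *
plan([.532,.120,.178],4.5,1,.0)
E
```

```text
time_s: 19.18
eef_pos: [0.5331, 0.1173, 0.1905]
tcp_rot: [-0.0, 0.999, 0.035, -0.0]
wrist_force: [-0.4, 0.3, -0.6]
gripper_width: -0.0
t 19.175 p [0.5331 0.1173 0.1905] yaw 4.0 F [-0.4  0.3 -0.6] M [-0.    0.08 -0.02] w -0.0 q7 -0.36
-0.0009 -0.0028 0.0125 -0.000 0.001 -0.009 0.0
```

```bash
python3 -m jog '-0.001 -0.003 0.008 0 0 -0.008 0; 0 0 0.003 0 0 0 0; 0 0 0.002 0 0 0 0'
python3 -m jog '0 0 0.002 0 0 0 0; 0 0 0.002 0 0 0 0'
python3 -m jog '0 0 0.001 0 0 0 0'
```

```text
time_s: 19.55
eef_pos: [0.532, 0.1205, 0.1773]
tcp_rot: [-0.0, 0.999, 0.039, 0.0]
wrist_force: [0.8, -0.6, 0.5]
gripper_width: 0.0002
time_s: 19.8
eef_pos: [0.5322, 0.1204, 0.1734]
tcp_rot: [0.0, 0.999, 0.039, 0.0]
wrist_force: [-1.7, -4.3, 7.4]
gripper_width: -0.0002
time_s: 19.92
eef_pos: [0.5324, 0.12, 0.173]
tcp_rot: [0.0, 0.999, 0.039, 0.001]
wrist_force: [-4.4, -2.7, 10.4]
gripper_width: 0.0003
```

```bash
python3 -m jog '0 0 0.001 0 0 0 0; 0 0 0.0015 0 0 0 0'
python3 - <<'E'
from h import *
plan([.532,.120,.178],4.5,1,.0)
for i in range(2): snap('wrist','w13')
o=env.get_obs();print(o['wrist_force'],o['eef_pos'],o['time_s'])
crop('w13',255,60,405,250,3,'c13')
E
```

```text
time_s: 20.18
eef_pos: [0.5328, 0.12, 0.1729]
tcp_rot: [0.001, 0.999, 0.039, 0.001]
wrist_force: [-5.8, -2.8, 17.4]
gripper_width: 0.0002
t 20.175 p [0.5328 0.12   0.1729] yaw 4.4 F [-5.8 -2.8 17.4] M [-0.59  1.53 -0.02] w 0.0002 q7 -0.37
-0.0008 -0.0000 -0.0051 0.002 -0.003 -0.001 0.0
[-5.08988125 -2.65468439 12.40388425] [0.53286339 0.12005261 0.17301806] 20.275
```

View pics/c13.png

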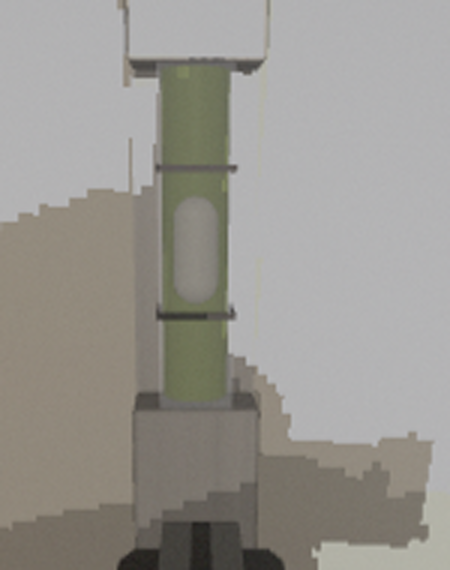

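```bash
python3 - <<'E'
from h import *
for i in range(45):
    snap('wrist','w14')
    if i%5==0:
        o=env.get_obs();print(o['time_s'],o['wrist_force'].round(1),o['eef_pos'].round(4))
crop('w14',255,60,405,250,3,'c14')
E
```

```text
20.325 [-6.1 -2.4 15. ] [0.5328 0.1201 0.173 ]
20.575 [-6.6 -2.  14.2] [0.5328 0.12   0.173 ]
20.825 [-5.6 -2.9 14.1] [0.5328 0.1201 0.173 ]
21.075 [-6.  -3.1 14. ] [0.5329 0.1201 0.173 ]
21.325 [-6.5 -1.7 14.7] [0.5328 0.1201 0.173 ]
21.575 [-6.2 -1.9 14.1] [0.5328 0.12   0.173 ]
21.825 [-5.3 -2.2 14.6] [0.5328 0.1201 0.173 ]
22.075 [-5.4 -3.4 14.7] [0.5328 0.12   0.173 ]
22.325 [-6.4 -1.7 14.8] [0.5328 0.1201 0.173 ]
```

View pics/c14.png

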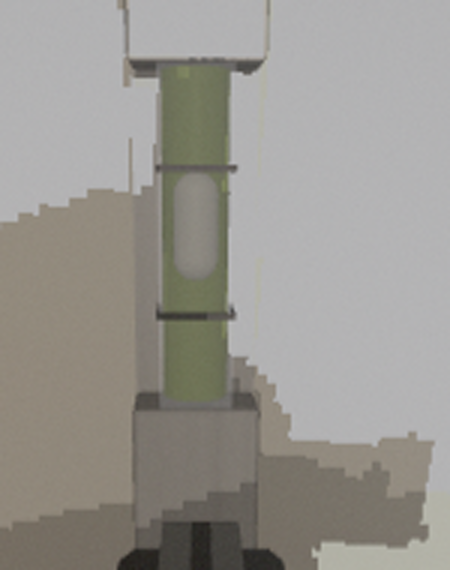

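Held steadily at about 14.5 N. The bubble spans crop rows 170-279, centre 224.5, against a line midpoint of 241. That is 2.7 mm towards the glide, still too low at the foot, so I need about 0.86 rad more. Back to the knob.

```bash
python3 -m jog '0 0 -0.02 0 0 0 0; 0 0 -0.04 0 0 0 0; 0 0 -0.02 0 0 0 0.03'
python3 - <<'E'
from h import *
plan([.5945,.0292,.245],-63.5,8,.03)
E
```

```text
time_s: 22.9
eef_pos: [0.5318, 0.12, 0.2541]
tcp_rot: [0.001, 0.999, 0.039, 0.0]
wrist_force: [0.5, -0.2, -0.4]
gripper_width: 0.0169
t 22.9 p [0.5318 0.12   0.2541] yaw 4.4 F [ 0.5 -0.2 -0.4] M [-0.   -0.04 -0.  ] w 0.0169 q7 -0.33
0.0069 0.0119 0.0012 0.000 -0.000 0.148 0.03; 0.0086 0.0108 0.0012 0.000 -0.000 0.148 0.03; 0.0101 0.0094 0.0011 0.000 -0.000 0.148 0.03; 0.0114 0.0078 0.0011 0.000 -0.000 0.148 0.03; 0.0124 0.0060 0.0011 0.000 -0.000 0.148 0.03; 0.0132 0.0041 0.0011 0.000 -0.000 0.148 0.03; 0.0136 0.0021 0.0011 0.000 -0.000 0.148 0.03; 0.0138 0.0001 0.0011 0.000 -0.000 0.148 0.03
```

```bash
python3 -m jog '0.007 0.012 0.001 0 0 0.15 0.03; 0.009 0.011 0.001 0 0 0.15 0.03; 0.01 0.009 0.001 0 0 0.15 0.03; 0.011 0.008 0.001 0 0 0.15 0.03; 0.012 0.006 0.001 0 0 0.15 0.03'
python3 -m jog '0.013 0.004 0.001 0 0 0.15 0.03; 0.014 0.002 0.001 0 0 0.14 0.03; 0.013 0 0.001 0 0 0.12 0.03; 0 0 0 0 0 0 0.03'
python3 - <<'E'
from h import *
snap('wrist','w15')
plan([.5945,.0292,.1706],-63.5,4,.03)
E
```

```text
time_s: 23.52
eef_pos: [0.5718, 0.0632, 0.2517]
tcp_rot: [-0.001, 0.94, -0.34, 0.003]
wrist_force: [-0.5, 0.1, -0.1]
gripper_width: 0.03
time_s: 24.02
eef_pos: [0.5951, 0.0272, 0.2482]
tcp_rot: [-0.001, 0.848, -0.531, 0.002]
wrist_force: [-0.4, -0.3, -0.2]
gripper_width: 0.0303
t 24.075 p [0.5948 0.028  0.2483] yaw -63.9 F [-0.3  0.   0.2] M [-0.01  0.05 -0.02] w 0.0297 q7 -1.34
-0.0003 0.0000 0.0194 -0.001 -0.001 -0.002 0.03; -0.0003 0.0000 0.0194 -0.001 -0.001 -0.002 0.03; -0.0003 -0.0000 0.0194 -0.001 -0.001 -0.002 0.03; -0.0003 -0.0000 0.0194 -0.001 -0.001 -0.002 0.03
```

View pics/w15.png

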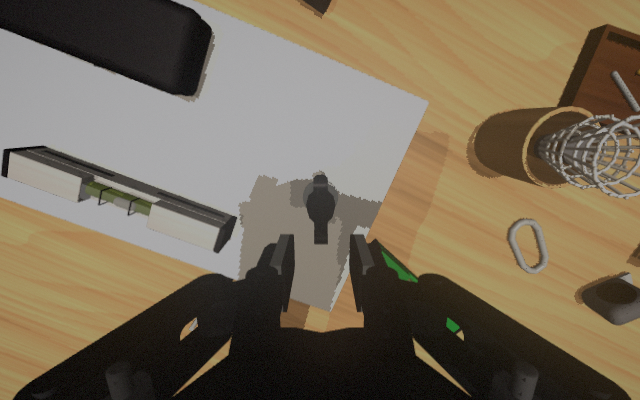

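The knob bar at (320,210) lines up with the jaws. Down, close, turn about 0.86 rad.

```bash
python3 -m jog '-0.001 0 0.019 0 0 0 0.03; 0 0 0.019 0 0 0 0.03; 0 0 0.019 0 0 0 0.03; 0 0 0.018 0 0 0 0.03; 0 0 0 0 0 0 0.03'
python3 - <<'E'
from h import *
plan([.5945,.0292,.1706],-63.5,1,.03)
E
```

```text
time_s: 24.7
eef_pos: [0.5931, 0.0311, 0.1671]
tcp_rot: [-0.001, 0.851, -0.525, 0.002]
wrist_force: [0.3, -3.4, -3.2]
gripper_width: 0.0305
t 24.7 p [0.5931 0.0311 0.1671] yaw -63.3 F [ 0.3 -3.4 -3.2] M [-0.82 -0.4  -0.01] w 0.0305 q7 -1.36
0.0023 -0.0004 -0.0035 -0.004 -0.002 0.004 0.03
```

```bash
python3 -m jog '0.002 0 -0.003 -0.004 -0.002 0 0.03; 0 0 0 0 0 0 0.003; 0 0 0 0 0 0 0.003; 0 0 0 0 0 0 0.003; 0 0 0 0 0 0 0.003' 60
python3 -m jog '0 0 0 0 0 0.17 0.003; 0 0 0 0 0 0.17 0.003; 0 0 0 0 0 0.17 0.003; 0 0 0 0 0 0.17 0.003; 0 0 0 0 0 0.13 0.003'
python3 -m jog '0 0 0 0 0 0 0.003'
python3 - <<'E'
from h import *
snap('wrist','w16')
plan([.5945,.0292,.1706],-112.7,1,.003)
E
```

```text
time_s: 25.32
eef_pos: [0.5947, 0.0278, 0.1711]
tcp_rot: [0.0, 0.851, -0.525, 0.001]
wrist_force: [1.8, -1.7, -4.3]
gripper_width: 0.0185
time_s: 25.95
eef_pos: [0.5946, 0.0288, 0.1711]
tcp_rot: [0.0, -0.566, 0.824, -0.001]
wrist_force: [1.7, -2.3, -3.7]
gripper_width: 0.0188
time_s: 26.08
eef_pos: [0.5947, 0.0288, 0.1711]
tcp_rot: [0.0, -0.566, 0.824, -0.001]
wrist_force: [2.4, -2.0, -4.9]
gripper_width: 0.0191
t 26.125 p [0.5946 0.0288 0.1711] yaw -110.9 F [ 2.  -2.4 -4.5] M [-0.46 -0.49 -0.11] w 0.0189 q7 -2.15
-0.0003 0.0003 0.0005 -0.001 -0.000 0.031 0.003
```

View pics/w16.png

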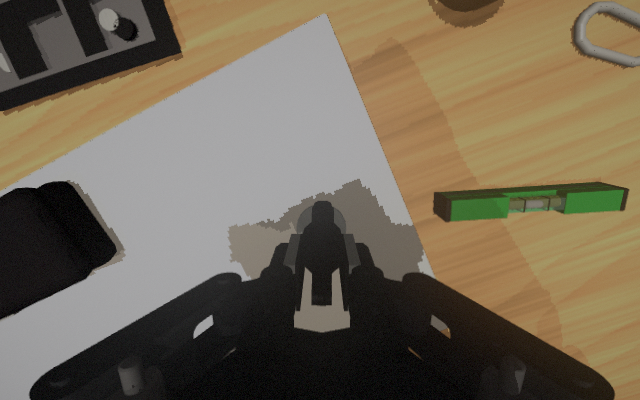

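The knob is turned another 0.83 rad and still lies straight in the jaws. I'll release and return to the press point.

```bash
python3 -m jog '0 0 0 0 0 0 0.03; 0 0 0 0 0 0 0.03; 0 0 -0.03 0 0 0 0.03; 0 0 -0.03 0 0 0 0.03; 0 0 -0.01 0 0 0 0.02'
python3 - <<'E'
from h import *
plan([.532,.120,.215],4.5,12,.0)
E
```

```text
time_s: 26.75
eef_pos: [0.594, 0.0311, 0.2437]
tcp_rot: [0.001, -0.571, 0.821, 0.001]
wrist_force: [-0.8, 0.2, -0.1]
gripper_width: 0.0201
t 26.75 p [0.594  0.0311 0.2437] yaw -110.4 F [-0.8  0.2 -0.1] M [ 0.03  0.   -0.03] w 0.0201 q7 -2.13
-0.0051 0.0074 0.0024 -0.000 0.000 -0.167 0.0; -0.0063 0.0065 0.0024 -0.000 0.000 -0.167 0.0; -0.0073 0.0053 0.0024 -0.000 0.000 -0.167 0.0; -0.0081 0.0040 0.0024 -0.000 0.000 -0.167 0.0; -0.0086 0.0026 0.0024 -0.000 0.000 -0.167 0.0; -0.0090 0.0012 0.0024 -0.000 0.000 -0.167 0.0; -0.0090 -0.0003 0.0024 -0.000 0.000 -0.167 0.0; -0.0088 -0.0018 0.0024 -0.000 0.000 -0.167 0.0; -0.0084 -0.0033 0.0024 -0.000 0.000 -0.167 0.0; -0.0078 -0.0046 0.0024 -0.000 0.000 -0.167 0.0; -0.0069 -0.0059 0.0024 -0.000 0.000 -0.167 0.0; -0.0058 -0.0069 0.0024 -0.000 0.000 -0.167 0.0
```

```bash
python3 -m jog '-0.005 0.007 0 0 0 -0.167 0; -0.006 0.006 0 0 0 -0.167 0; -0.007 0.005 0 0 0 -0.167 0; -0.008 0.004 0 0 0 -0.167 0; -0.009 0.003 0 0 0 -0.167 0'
python3 -m jog '-0.009 0.001 0.003 0 0 -0.167 0; -0.009 0 0.003 0 0 -0.167 0; -0.009 -0.002 0.003 0 0 -0.167 0; -0.008 -0.003 0.003 0 0 -0.167 0; -0.008 -0.005 0.003 0 0 -0.16 0'
python3 -m jog '-0.007 -0.006 0.003 0 0 -0.15 0; -0.005 -0.006 0.003 0 0 -0.12 0; 0 0 0 0 0 0 0'
python3 - <<'E'
from h import *
plan([.532,.120,.19],4.5,1,.0)
E
```

```text
time_s: 27.38
eef_pos: [0.5673, 0.0683, 0.242]
tcp_rot: [-0.001, 0.862, -0.507, -0.001]
wrist_force: [0.2, -0.0, -1.2]
gripper_width: 0.0004
time_s: 28.0
eef_pos: [0.5376, 0.1063, 0.2238]
tcp_rot: [-0.001, 0.995, -0.101, -0.002]
wrist_force: [0.1, -0.7, -0.1]
gripper_width: -0.0003
time_s: 28.38
eef_pos: [0.5255, 0.1212, 0.2159]
tcp_rot: [-0.002, 0.999, 0.041, -0.003]
wrist_force: [-0.5, 0.7, -0.5]
gripper_width: -0.0001
t 28.375 p [0.5255 0.1212 0.2159] yaw 4.7 F [-0.5  0.7 -0.5] M [ 0.03 -0.02  0.02] w -0.0001 q7 -0.33
0.0065 0.0018 0.0258 -0.004 0.006 0.003 0.0
```

```bash
python3 -m jog '0.006 0.002 0.012 -0.004 0.006 0 0; 0 0 0.012 0 0 0 0; 0 0 0 0 0 0 0'
python3 -m jog '0 0 0.008 0 0 0 0; 0 0 0.003 0 0 0 0; 0 0 0.001 0 0 0 0'
python3 - <<'E'
from h import *
plan([.532,.120,.174],4.5,1,.0)
E
```

```text
time_s: 28.75
eef_pos: [0.5322, 0.1185, 0.1892]
tcp_rot: [0.001, 0.999, 0.038, -0.0]
wrist_force: [0.5, -0.6, -0.3]
gripper_width: -0.0
time_s: 29.12
eef_pos: [0.5323, 0.1185, 0.1765]
tcp_rot: [0.0, 0.999, 0.037, -0.0]
wrist_force: [0.4, 0.3, -0.1]
gripper_width: -0.0001
t 29.125 p [0.5323 0.1185 0.1765] yaw 4.2 F [ 0.4  0.3 -0.1] M [-0.03  0.06  0.  ] w -0.0001 q7 -0.36
-0.0002 -0.0016 0.0025 0.001 0.001 -0.004 0.0
```

```bash
python3 -m jog '0 0 0.002 0 0 0 0; 0 0 0.002 0 0 0 0'
python3 -m jog '0 0 0.001 0 0 0 0; 0 0 0.001 0 0 0 0; 0 0 0.0015 0 0 0 0'
python3 - <<'E'
from h import *
for i in range(50):
    snap('wrist','w17')
    if i%10==9:
        o=env.get_obs();print(o['time_s'],o['wrist_force'].round(1),o['eef_pos'].round(4))
crop('w17',255,60,405,250,3,'c17')
E
```

```text
time_s: 29.38
eef_pos: [0.5327, 0.1181, 0.1732]
tcp_rot: [0.001, 0.999, 0.037, 0.0]
wrist_force: [-5.3, -3.4, 15.6]
gripper_width: 0.0002
time_s: 29.75
eef_pos: [0.5334, 0.1181, 0.1733]
tcp_rot: [0.001, 0.999, 0.037, 0.001]
wrist_force: [-6.3, -2.5, 15.9]
gripper_width: 0.0004
30.25 [-5.7 -1.8 13.3] [0.5334 0.1181 0.1734]
30.75 [-5.6 -2.  12.6] [0.5334 0.1181 0.1734]
31.25 [-5.9 -2.4 13.3] [0.5334 0.1181 0.1734]
31.75 [-5.  -2.4 13. ] [0.5334 0.1181 0.1734]
32.25 [-5.1 -2.7 12.4] [0.5334 0.1181 0.1734]
```

View pics/c17.png

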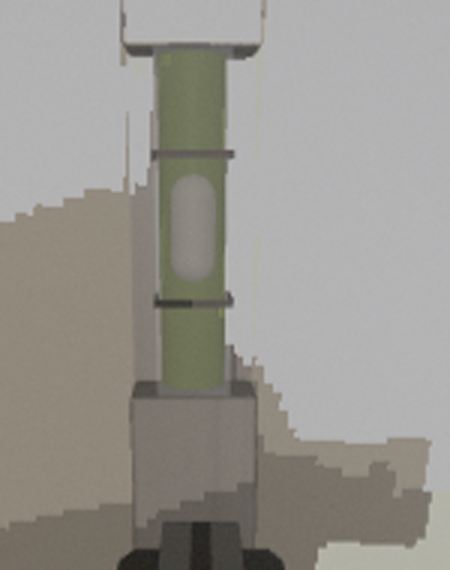

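The bubble spans rows 174-283, centre 228.5, against a midpoint of 227. That is about 0.25 mm off, at a steady 13 N push plus the level's weight. One overall look, then I'll hand in.

```bash
python3 - <<'E'
from h import *
snap('top','t18')
o=env.get_obs();print(o['time_s'],o['wrist_force'].round(1))
E
```

```text
32.3 [-5.6 -1.9 13.7]
```

View pics/t18.png

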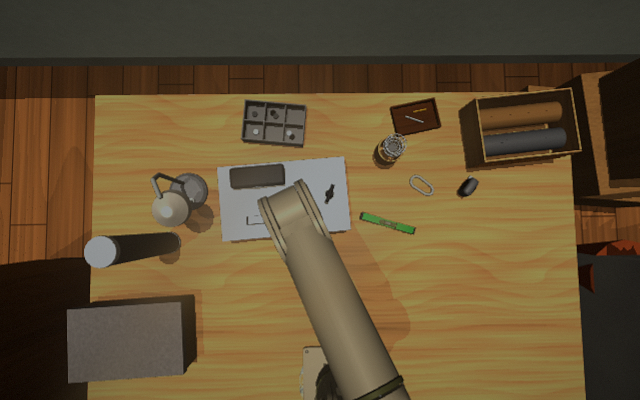

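The case (257,175), carabiner (421,186), cup (390,150), tape (468,187), lamp, tube and green level are all where they were. The screwdriver is hidden under the arm here, but the last wrist views showed it untouched.

```bash
python3 - <<'E'
from bench import env
print(env.job_done())
E
```

```text
the job is handed in; nothing more can be done
None
```

I laid the silver level lengthwise on the front half of the shelf and turned the wing knob about 3.1 rad clockwise. The first turn was 2.26 rad and a correcting turn was 0.83 rad. I then pressed the level with closed fingertips on its foot-side half and handed the job in at about 32 s, still pressing.

- **Bubble:** in the last wrist picture, settled, it sat about 0.25 mm from midway between the lines.
- **Press:** the wrist force was a steady 12.4–13.7 N down, plus about 2.6 N for the level's weight, with about 6 N of side force. The contact force itself could not be read directly.
- **Other things:** the top view showed all the bystanders it could see, and the green level, where they were at the start. The screwdriver was hidden under the arm there. It looked undisturbed in the last wrist view that showed it, before the first press.

**Corrections:** three things did not go as planned:
- The first grip closed on the knob's hub rather than the wing. A higher try slipped on the tapering middle, so I turned it by the hub at 60 N, and it followed without slipping.
- The first press read 2.7 mm towards the glide end, which led to the second turn.
- While lowering onto the knob for the second turn, the wrist briefly read about 5 N from a light touch. I saw nothing displaced.

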